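Hold the reference gas cell in the beam of the open-path gas monitor

TASK

The sealed reference gas cell lies on the granite plate with its frosted grip faces up and down: roll it a quarter turn along the plate so that the frosted faces look to the sides, then pick it up by the two frosted faces only. Hold it in the light path of the gas monitor, midway between the two heads, centred on the beam and in line with it, and finish while still holding it there, for the response check. The gripper may touch the cell's metal rings and frosted faces but never its clear side faces or end windows; do not touch the monitor, and leave the other parts on the bench alone.

Things in the scene. Friction and masses are not known exactly. Their poses are not given: they have to be found in the camera images.
- cell: Loose glass gas cell, 80 mm long, 0.18 kg: a square glass body 54 mm long between two round aluminium end rings on which it lies and rolls; it stays where it is left. Origin: its middle, on the axis, 25 mm above the plate as it lies. x: along the cell through both end windows, at the start within 0.5 rad of world x. z: square to the frosted faces, up at the start. y: square to the clear side faces.
- cell_ring (a point): Centre of the ring at the cell's +x end, 33.5 mm from its middle (the other ring lies as far the other way). Rings: 50 mm diameter, 13 mm long, 54 mm of free room between them. A quarter turn either way is 39 mm of rolling of the centre. Fingertips laid lightly on top of both rings and drawn sideways, without slip, go twice as far as the centre, so they creep ahead over the rings: several short strokes are needed.
- cell_frost (a point): Centre of one frosted (matt white, opaque) grip face, 14.5 mm from the cell's axis along its +z; the other lies opposite, the two 29 mm apart. Each is 52 mm long and 26 mm wide. The two clear see-through side faces, square to them, are 28 mm apart, 11 mm inside the rings' rims; one has a small brass plug.
- plate: Fixed dark granite surface plate, 230 mm along its x and 190 mm along its y, on a low stand; its flat level top, on which the cell lies, is 90 mm above the bench. Origin: centre of the underside of the stand, on the bench; z up.
- monitor: Fixed gas monitor: aluminium rail 236 x 56 mm with two grey heads (50 mm diameter, black hoods) facing each other on posts. Origin: centre of its underside, on the bench; x along rail and beam, z up. The hoods are 118 mm apart, heads reach 250 mm above the bench; between the carriages the rail's top is at 21 mm. Overall 264 mm along x with the cables, clamp knobs to 45 mm on the -y side.
- beam (a point): Middle of the light path, 225 mm above the bench, midway between the two hoods; x axis along the beam, z up. The beam is 14 mm wide, the clear opening of the cell's end windows 33 mm.
- coupler: Bystander: small brass and steel coupler standing upright, 22 mm diameter, 60 mm high. Origin: centre of its underside.
- tee_brass: Bystander: small brass tee piece, 22 x 52 x 35 mm. Origin: centre of its underside.
- flow_valve: Bystander: small white flow valve with a brass foot, standing, 20 x 16 x 45 mm. Origin: centre of its underside.

How it is judged (in metres and radians):
On the way, in this order (a step that is already met when the one before it is completed fails the run):
1. the cell, still lying on the plate on both rings, has been rolled until its frosted faces look to the sides (within 12 degrees) (angle between cell's own z axis and vertical between 1.36 and 1.78 rad and height (world z) of cell between 0.109 and 0.121 m and angle between cell's own x axis and vertical between 1.5 and 1.64 rad), for 0.2 s.
2. the cell is lifted clear of the plate, gripped on both frosted faces (contact force between the fingers and cell_frost_a above 1 N and contact force between the fingers and cell_frost_b above 1 N and height (world z) of cell above 0.15 m), for 0.2 s.
At the end, for the whole second after the job is handed in: The gripper holds the cell by both frosted faces (more than 1 N on each), its middle within 8 mm of the beam sideways and in height and within 14 mm of midway between the heads, its axis within 0.12 rad of the beam, touching no part of the monitor, and still (contact force between the fingers and cell_frost_a above 1 N and contact force between the fingers and cell_frost_b above 1 N and x of cell in the frame of beam between -0.014 and 0.014 m and y of cell in the frame of beam between -0.008 and 0.008 m and z of cell in the frame of beam between -0.008 and 0.008 m and angle between the x axis of cell and the x axis of beam, either way round below 0.12 rad and contact force between cell and monitor below 0.1 N and linear speed of cell below 0.02 m/s); the arm keeps its last pose, push and grip.
It fails at once if the gripper touches a clear side face or an end window of the cell (over 1 N) (contact force between any of the arm, the fingers and cell_clear above 1 N or contact force between any of the arm, the fingers and cell_window_a above 1 N or contact force between any of the arm, the fingers and cell_window_b above 1 N).
It fails at once if the monitor is touched by the cell or the robot (over 2 N) (contact force between monitor and anything else above 2 N).
It fails at once if another part on the bench is shifted by more than 20 mm (distance of any of coupler, tee_brass, flow_valve from where it was at the start of the episode above 0.02 m).
It also fails if it takes over 64 s, if anything falls off the work surface, if the arm or the gripper's body presses on something with over 40 N, if the wrist force passes 120 N, or if a joint passes its speed limit or range.

ROBOT

A 6-joint arm with a two-finger parallel gripper is mounted at the origin on the work surface; the furniture and walls round the work are solid. World frame = base frame: x ahead of the robot, y to its left, z up, the work surface at z = 0. Lengths are in mm, angles in rad, forces in N, time in s.
With the tool pointing down it reaches from about 300 to 775 mm from the base axis. Payload 14.6 kg.
Tool frame: the origin (TCP) lies between the finger pads; the fingertips stand manip.finger_overhang ahead of it and the grasp point (between the pads) lies 2 mm behind it (manip.finger_overhang is the distance from the TCP to the fingertips, in mm); z points along the fingers, y is the direction in which the jaws open and shut (so a half turn about z gives the same grasp; the last joint's range is limited). The gripper opens to 94 mm and grips with 3 to 60 N. Pads are 16 mm wide; open, the fingers measure 119 mm over their backs; the gripper's body (75 mm by 177 mm) begins 78 mm behind the grasp point.
Start: joints at [1.259, 0.3, 1.521, -0, 1.321, -0.067], TCP at [133.297, 533.593, 222.446] pointing down, gripper open.
Joint ranges: [-3.03, 3.03], [-0.79, 2.21], [0.23, 2.52], [-1.04, 4.18], [0, 3.07], [-2.55, 2.55]. Speed limits (rad/s): [2.22, 2.22, 2.57, 3.14, 3.14, 3.14].

INTERFACE

Orientations are given as [roll, pitch, yaw] about the fixed x, y, z axes, in that order (R = Rz(yaw) Ry(pitch) Rx(roll)).
In Python, from cell import manip gives the robot as it stands.
- The arm moves only by the tool drive_tool, never from a script. Its argument "steps" is a list of rows, each an object with "delta_pos": the shift along the world's x, y, z in mm, a list of three; "yaw": the turn about the world's z in rad; "hand": the finger opening in mm, from 0 to 94. A call has 1 to 5 rows; each row shifts and turns the commanded pose from where the row before left it; what a row does not reach is not made up. A row lasts 1/12 s, in which the tool goes at most 41.7 mm and 7.16 degrees, less where a joint would pass 70% of its speed; a pose out of reach is approached as far as the arm can. A call is refused whole if a number of a shift passes 41.7 or a number of a turn 0.125, either way. A call with a gripper value outside its range is refused whole. The fingers move at their own pace and stop on an object; "squeeze" is the grip in N (left out, the last holds). Time passes only in rows, so rows that do not move let the fingers close. It gives the time, the measured TCP pose, the force and the opening at its end, in the units of the state.
- manip.read_state(): the state, without advancing time (a new reading comes with each control period).
- manip.camera(name): name is "scene" or "side" or "wrist"; returns a dict with "frame" (420x560x3 uint8, red, green, blue), "range_z" (420x560 float32, mm along the optical axis (not along the pixel's ray), 0 where there is no reading), "intrinsics" (3x3 intrinsics, pixels), "position" and "attitude" of the camera in the world. Camera axes: x right, y down, z forward; pixel columns grow to the right and rows downward; lengths in mm; the calibration is good to about 2 mm. The wrist camera is an equidistant fisheye: a pixel r from the principal point sees the ray r / f radians off the axis. A picture is of the moment at which its call begins.
- manip.sign_off(): hands the job in, once; it reports no verdict.
The state is a dict: "clock": time; "joints": joint angles; "qd": joint speeds; "effort": joint torques, N m; "eef_pos": TCP position; "eef_rot": TCP orientation; "wrist_force": force on the tool from outside, world axes, zero at the start; "moment": the same for the moment, N m; "finger_gap": finger opening in mm.
Only numpy, scipy, OpenCV 4.12 (cv2) and the standard library are available. Lean on these libraries where they do the work, as an engineer would, in place of code of your own. Each camera call takes 0.05 s, during which the arm holds its last target.

## Working session

There is one attempt and no reset: what is moved stays moved. The work goes in short steps, Python scripts to look and compute and a tool call to move; the robot and the scene stay as the last step left them, time stands still between calls to the robot, and variables do not carry over. Pictures are saved under pics/ and viewed, and the job is handed in when it is done.

Besides the shell and the picture viewer there is one more tool, called after "Request:" by a JSON object that holds its "op" and its "data", one argument or row to a line. drive_tool: Moves the arm, as the interface text tells. Its arguments: {"type":"object","properties":{"steps":{"type":"array"},"squeeze":{"type":"number"}},"required":["steps"]}

```bash
ls; mkdir -p pics
python3 - <<'E'
from cell import manip
import cv2
print(manip.read_state(), manip.finger_overhang)
for n in ("scene","side","wrist"):
    c=manip.camera(n)
    cv2.imwrite(f"pics/a_{n}.png",c["frame"][:,:,::-1])
    print(n,c["intrinsics"],c["position"],c["attitude"])
E
```

```text
pics
{'clock': 0.0, 'joints': array([ 1.25938980e+00,  3.00504351e-01,  1.52160098e+00, -3.49604517e-05,
        1.32070253e+00, -6.66007811e-02]), 'qd': array([ 0.00040699,  0.0013052 ,  0.00092253, -0.00015881, -0.00064518,
       -0.0012783 ]), 'effort': array([ 3.82828721e-04, -5.31811309e+01, -3.52726436e+01,  7.08091585e-02,
        2.45242351e-02, -7.36947868e-05]), 'eef_pos': array([133.23633605, 533.35742739, 221.85966548]), 'eef_rot': array([-3.14037789e+00, -4.70865791e-05,  2.89679555e+00]), 'wrist_force': array([-0.28577135,  0.10214011, -0.67169643]), 'moment': array([-0.01529545,  0.02176495,  0.05990807]), 'finger_gap': 94.03798586133975} 17.0
scene [[509.77820298   0.         282.45034154]
 [  0.         509.77820298 215.67783456]
 [  0.           0.           1.        ]] [158.75542263 696.62563393 592.56867532] [-2.12458079  0.00284833 -2.55230316]
side [[496.94395047   0.         281.54347711]
 [  0.         496.94395047 212.70269469]
 [  0.           0.           1.        ]] [799.88120635 451.63302481 919.34379189] [-2.62794845 -0.00371587  2.63112203]
wrist [[325.1922621    0.         275.65783173]
 [  0.         325.1922621  213.66437282]
 [  0.           0.           1.        ]] [ 61.19279156 551.0554451  384.15164084] [2.88401684e+00 4.01098264e-04 1.32543018e+00]
```

View pics/a_scene.png

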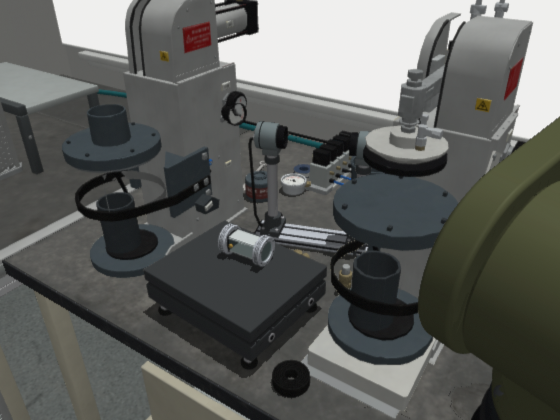

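View pics/a_side.png

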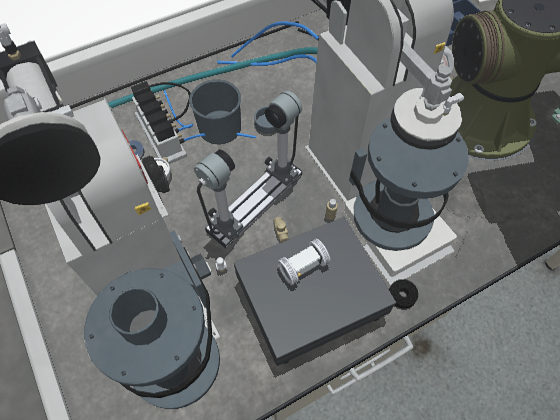

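View pics/a_wrist.png

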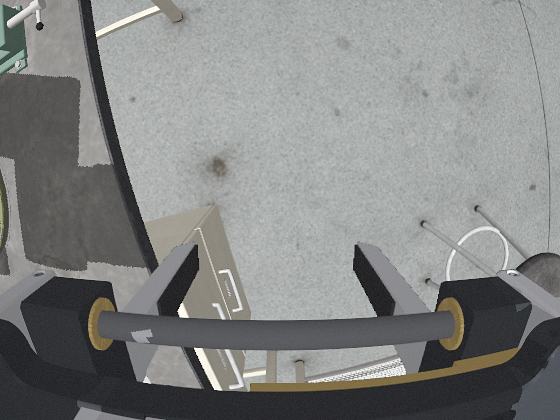

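The side view shows the cell on the plate at about (304,262) and the monitor heads at about (214,170) and (283,107). Small parts stand at (280,229), (331,210) and (220,265). Next I'll measure with depth.

```bash
cat > h.py <<'E'
import numpy as np, cv2
from cell import manip
from scipy.spatial.transform import Rotation as R
def Rm(a): return R.from_euler('xyz',a).as_matrix()
def cloud(c):
    z=c["range_z"].astype(float);K=c["intrinsics"]
    v,u=np.indices(z.shape)
    p=np.stack([(u-K[0,2])/K[0,0]*z,(v-K[1,2])/K[1,1]*z,z],-1)
    P=p@Rm(c["attitude"]).T+c["position"]; P[z<=0]=np.nan
    return P
def proj(c,X):
    p=(np.asarray(X)-c["position"])@Rm(c["attitude"]);K=c["intrinsics"]
    return p[...,:2]/p[...,2:]*[K[0,0],K[1,1]]+[K[0,2],K[1,2]]
def ray(c,u,v,h):
    K=c["intrinsics"]
    d=Rm(c["attitude"])@np.array([(u-K[0,2])/K[0,0],(v-K[1,2])/K[1,1],1]);p=c["position"]
    return p+d*(h-p[2])/d[2]
E
python3 - <<'E'
from h import *
for n in ("scene","side"):
    c=manip.camera(n);P=cloud(c);f=c["frame"]
    np.savez(f"{n}0.npz",P=P)
    for (u,v) in {"scene":[(245,243),(228,237),(263,248),(210,270),(270,137),(343,275)],"side":[(304,262),(320,251),(290,270),(300,300),(214,170),(283,107),(280,229),(331,204),(220,265),(260,210)]}[n]:
        print(n,u,v,P[v,u].round(1),f[v,u])
    x0,y0,x1,y1=(190,200,350,360) if n=="scene" else (190,80,350,320)
    cr=f[y0:y1,x0:x1,::-1]; s=min(800/(x1-x0),600/(y1-y0))
    cv2.imwrite(f"pics/b_{n}.png",cv2.resize(cr,None,fx=s,fy=s,interpolation=cv2.INTER_CUBIC)); print(s)
E
```

```text
scene 245 243 [581.9 173.7 127.2] [141 149 148]
scene 228 237 [614.4 176.5 128.2] [56 58 58]
scene 263 248 [551.2 167.2 125.6] [58 64 65]
scene 210 270 [615.5 224.1  91.1] [59 61 62]
scene 270 137 [651.2   2.1 232.1] [79 87 88]
scene 343 275 [457.3  66.   45.9] [115 106  80]
3.75
side 304 262 [594.  169.3 131.5] [232 237 238]
side 320 251 [561.5 167.8 139.6] [224 229 235]
side 290 270 [624.2 173.2 139.4] [219 223 229]
side 300 300 [nan nan nan] [110 114 117]
side 214 170 [669.7  -1.2 247.5] [146 157 161]
side 283 107 [506.5 -62.  249.3] [153 163 167]
side 280 229 [573.3  47.4  31. ] [92 89 74]
side 331 204 [464.3  61.7  61.5] [131 134 135]
side 220 265 [713.2  60.   32.4] [116 119 122]
side 260 210 [585.3 -16.5  20.7] [190 194 200]
2.5
```

View pics/b_scene.png

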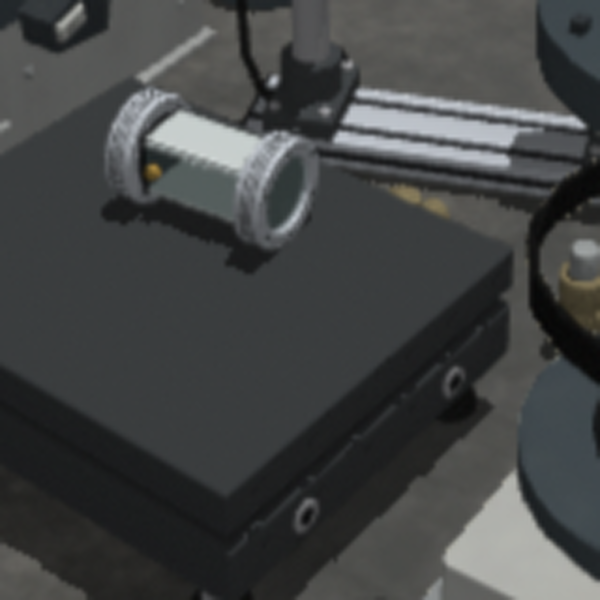

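View pics/b_side.png

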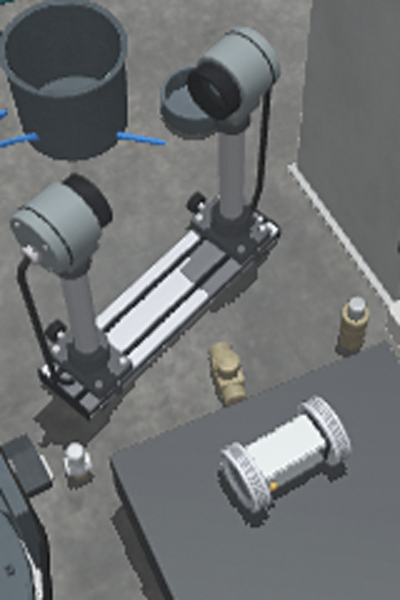

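The cell's axis lies roughly along world x, with the clear face and its brass plug on +y. I'll build a plan height map next and fit the cell, plate and beam.

Run:
```python
from h import *
A=np.load("scene0.npz")["P"];B=np.load("side0.npz")["P"]
Q=np.concatenate([A.reshape(-1,3),B.reshape(-1,3)]);Q=Q[~np.isnan(Q[:,0])]
# map: x 250..950 -> row up, y -250..450 -> col left
H=np.zeros((600,600))
r=((900-Q[:,0])).astype(int);c_=((400-Q[:,1])).astype(int)
m=(r>=0)&(r<600)&(c_>=0)&(c_<600)&(Q[:,2]>-20)
np.maximum.at(H,(r[m],c_[m]),Q[m,2]+1)
H=cv2.dilate(H.astype(np.float32),np.ones((3,3)))
im=cv2.applyColorMap(np.clip(H/400*255,0,255).astype(np.uint8),cv2.COLORMAP_JET);im[H==0]=0
for k in range(0,600,100):
    cv2.putText(im,str(900-k),(0,k+10),0,.4,(255,255,255));cv2.putText(im,str(400-k),(k,595),0,.4,(255,255,255))
    im[k,:]=im[k,:]//2+60;im[:,k]=im[:,k]//2+60
cv2.imwrite("pics/map.png",im)
# plate top
for n,P in(("scene",A),("side",B)):
    p=P.reshape(-1,3);m=(abs(p[:,2]-90)<4)&(p[:,0]>420)&(p[:,0]<760)&(p[:,1]>40)&(p[:,1]<340)
    pp=p[m]; print(n,"plate",pp[:,2].mean(),cv2.minAreaRect(pp[:,:2].astype(np.float32)))
    # cell points: >105 in region
    m=(p[:,2]>105)&(p[:,2]<146)&(p[:,0]>530)&(p[:,0]<660)&(p[:,1]>120)&(p[:,1]<220)
    q=p[m];print(n,"cell",m.sum(),q.mean(0),q[:,2].max(),cv2.minAreaRect(q[:,:2].astype(np.float32)))
    t=q[q[:,2]>136]
    print(' top',len(t),cv2.minAreaRect(t[:,:2].astype(np.float32)))
    if len(t)>20:
        d=t[:,0]; a=t[d<595];b=t[d>=595];print(a.mean(0),b.mean(0))
    m=(p[:,2]>195)&(p[:,2]<256)&(p[:,0]>440)&(p[:,0]<730)&(p[:,1]>-120)&(p[:,1]<60)
    q=p[m];h=q[q[:,2]>243];a=h[h[:,0]<590];b=h[h[:,0]>590]
    print(n,"heads",len(a),a.mean(0) if len(a) else 0,len(b),b.mean(0) if len(b) else 0, q[:,2].max())
```

```text
scene plate 89.78624704686459 ((618.3029174804688, 176.28245544433594), (226.9270782470703, 294.8487243652344), 85.70681762695312)
scene cell 1316 [584.99407311 169.45482543 124.43558238] 141.56333120983368 ((588.9903564453125, 163.0921173095703), (82.4889907836914, 51.26898193359375), 2.3147881031036377)
 top 160 ((589.42333984375, 162.72975158691406), (81.893310546875, 26.85915756225586), 1.0890780687332153)
[554.98854124 162.33011635 138.30027454] [621.28948588 165.88043031 138.35172844]
scene heads 108 [508.17577452 -65.58140768 246.56814826] 215 [661.65841906 -10.95874674 246.89753488] 251.49749095022486
side plate 91.22471882131155 ((619.2174072265625, 192.46014404296875), (191.0938720703125, 291.78948974609375), 85.58436584472656)
side cell 1127 [591.63803686 165.92633833 129.57027879] 143.756813111906 ((590.4529418945312, 162.47923278808594), (80.94889068603516, 48.8823356628418), 2.836185932159424)
 top 248 ((590.2077026367188, 162.68142700195312), (80.4884033203125, 33.07588577270508), 2.675842761993408)
[557.21038054 161.1686248  139.48752969] [624.01007743 164.85509535 139.57985376]
side heads 453 [499.7707748 -71.9081868 248.0757245] 544 [665.46526401 -13.89390497 248.22397329] 254.0869334390976
```

View pics/map.png

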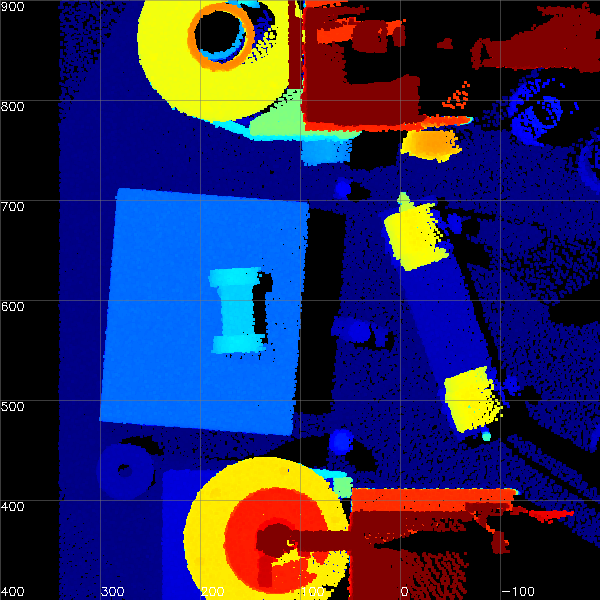

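Run:
```python
from h import *
A=np.load("scene0.npz")["P"];B=np.load("side0.npz")["P"]
Q=np.concatenate([A.reshape(-1,3),B.reshape(-1,3)]);Q=Q[~np.isnan(Q[:,0])]
print("rows x, cols y 300..-250")
for x in range(850,100,-50):
    print(x,[int(Q[s,2].max()) if (s:=(abs(Q[:,0]-x)<25)&(abs(Q[:,1]-y)<25)).sum()>3 else -1 for y in range(300,-260,-50)])
# rail fit
for n,P in(("scene",A),("side",B)):
    p=P.reshape(-1,3);c=p[(abs(p[:,2]-21)<5)&(p[:,0]>530)&(p[:,0]<640)&(p[:,1]<20)&(p[:,1]>-120)]
    print(n,len(c),cv2.minAreaRect(c[:,:2].astype(np.float32)),c[:,2].mean())
    vx=cv2.fitLine(c[:,:2].astype(np.float32),cv2.DIST_HUBER,0,.01,.01).ravel();print(vx,np.arctan2(vx[1],vx[0]))
```

```text
rows x, cols y 300..-250
850 [5, 248, 298, 298, 580, 547, 546, 486, 441, 418, 472, 8]
800 [5, 246, 250, 248, 562, 546, 462, 386, 52, 60, 49, 3]
750 [7, 5, 141, 202, 337, 380, 337, 300, 51, 60, 31, 33]
700 [94, 95, 96, 96, 95, 50, 253, 248, 6, 4, 33, 103]
650 [94, 95, 138, 142, 95, 6, 253, 251, 6, 5, 6, 104]
600 [95, 95, 138, 143, 94, 37, 27, 26, 22, 4, 103, 104]
550 [95, 96, 138, 143, 95, 39, 25, 249, 246, 4, 104, 103]
500 [95, 95, 95, 95, 94, 5, 5, 254, 253, 5, 101, 104]
450 [22, 84, 256, 259, 263, 147, 6, 249, 250, 6, 29, 29]
400 [22, 37, 262, 354, 408, 447, 461, 459, 415, 372, 5, -1]
350 [6, 38, 323, 427, 428, 448, 460, 459, 472, 3, 221, 453]
300 [5, 39, 259, 368, 338, 448, 459, 459, 333, -1, -1, 132]
250 [6, 34, 35, 32, 31, 422, 443, 446, 333, -1, -1, -1]
200 [6, 5, 7, 6, 3, -1, 293, -1, -1, -1, -1, -1]
150 [6, 5, 7, 6, 6, 240, 237, -1, -1, -1, -1, -1]
scene 1012 ((585.0956420898438, -34.60480880737305), (109.09176635742188, 109.68380737304688), 89.93791961669922) 20.837563125605172
[ 8.4995490e-01  5.2685541e-01  5.8522034e+02 -3.9216393e+01] 0.5548966
side 1277 ((585.0164794921875, -37.63330078125), (114.2245864868164, 109.57425689697266), 89.71994018554688) 22.363538686649953
[ 8.8192731e-01  4.7138536e-01  5.8452661e+02 -4.3755802e+01] 0.49086097
```

Run:
```python
from h import *
from scipy.optimize import least_squares
A=np.load("scene0.npz")["P"];B=np.load("side0.npz")["P"]
for n,P in(("scene",A),("side",B),("both",np.concatenate([A,B]))):
    p=P.reshape(-1,3);q=p[(p[:,2]>228)&(p[:,2]<258)&(p[:,0]>440)&(p[:,0]<725)&(p[:,1]>-120)&(p[:,1]<40)]
    f=lambda t:(np.hypot((q[:,1]-t[1]-0)*np.cos(t[0])-(q[:,0]-585)*np.sin(t[0]),q[:,2]-t[2])-25)
    s=least_squares(f,[.34,-40,225],loss='soft_l1',f_scale=1);t=s.x
    r=f(t); print(n,len(q),t,np.median(abs(r)),(abs(r)<3).mean())
    u=(q[:,0]-585)*np.cos(t[0])+(q[:,1]-t[1])*np.sin(t[0]); g=abs(r)<4
    w=u[g];print(" minus head",np.percentile(w[w<0],[0,1,5,95,99,100]).round(1)," plus",np.percentile(w[w>0],[0,1,5,95,99,100]).round(1))
    print(np.histogram(w,bins=np.arange(-150,151,10))[0])
```

```text
scene 786 [  0.34723185 -46.69198373 223.81367047] 1.6970394859689506 0.7811704834605598
 minus head [-95.2 -92.  -89.7 -64.  -62.8 -62.2]  plus [ 55.4  56.9  60.7 106.5 108.9 110.8]
[  0   0   0   0   0  10  95  87  59   0   0   0   0   0   0   0   0   0
   0   0  21  61 103  96  96  82   1   0   0   0]
side 1566 [  0.33525892 -45.6137751  225.2842332 ] 1.4011574249049463 0.7873563218390804
 minus head [-116.3 -115.  -112.5  -65.3  -62.5  -61.3]  plus [ 56.   56.9  60.4 108.8 109.8 111. ]
[  0   0   0  66 119 122 125 126  75   0   0   0   0   0   0   0   0   0
   0   0  35  87 139 159 153 185   5   0   0   0]
both 2352 [  0.33754805 -46.04344822 224.85586336] 1.5677591195992164 0.7657312925170068
 minus head [-116.2 -114.5 -111.3  -64.7  -62.3  -61.1]  plus [ 55.8  56.8  60.  108.2 109.8 111.1]
[  0   0   0  63 118 129 222 201 120   0   0   0   0   0   0   0   0   0
   0   0  62 139 237 255 244 265   9   0   0   0]
```

```bash
cat >> h.py <<'E'
from scipy.optimize import least_squares
def cellfit(Ps,x0=590,y0=163,yaw0=.05,h=115,R_=25,win=(60,50)):
    p=np.concatenate([P.reshape(-1,3) for P in Ps]);p=p[~np.isnan(p[:,0])]
    q=p[(p[:,2]>h+3)&(p[:,2]<h+32)&(abs(p[:,0]-x0)<win[0])&(abs(p[:,1]-y0)<win[1])]
    t=np.array([yaw0,y0])
    for k in range(4):
        u=(q[:,0]-x0)*np.cos(t[0])+(q[:,1]-t[1])*np.sin(t[0])
        if k==0: s=abs(u)>-1
        else:
            c=(np.percentile(u,.5)+np.percentile(u,99.5))/2; s=(abs(abs(u-c)-33.5)<5)
        g=q[s]
        f=lambda t:(np.hypot((g[:,1]-t[1])*np.cos(t[0])-(g[:,0]-x0)*np.sin(t[0]),g[:,2]-h)-R_)
        r=least_squares(f,t,loss='soft_l1',f_scale=1);t=r.x
    u=(q[:,0]-x0)*np.cos(t[0])+(q[:,1]-t[1])*np.sin(t[0]);e=np.percentile(u,[.5,99.5]);c=e.mean()
    return (x0+c*np.cos(t[0]),t[1]+c*np.sin(t[0]),t[0],e[1]-e[0],np.median(abs(f(t))))
E
python3 - <<'E'
from h import *
A=np.load("scene0.npz")["P"];B=np.load("side0.npz")["P"]
for Ps in ([A],[B],[A,B]): print(np.round(cellfit(Ps),3))
E
```

```text
[5.89105e+02 1.60955e+02 4.60000e-02 8.05700e+01 1.01400e+00]
[5.90443e+02 1.61953e+02 5.00000e-02 8.00190e+01 1.13500e+00]
[5.89732e+02 1.61430e+02 5.10000e-02 8.10830e+01 9.75000e-01]
```

Request:
{"op": "drive_tool", "data": {
  "steps": [
    {"delta_pos": [20, -16, 15], "yaw": -0.06, "hand": 54.5},
    {"delta_pos": [28, -23, 15], "yaw": -0.08, "hand": 54.5},
    {"delta_pos": [28, -23, 10], "yaw": -0.08, "hand": 54.5},
    {"delta_pos": [28, -23, 0], "yaw": -0.08, "hand": 54.5},
    {"delta_pos": [28, -23, 0], "yaw": -0.08, "hand": 54.5}
  ]
}}

```text
clock: 0.67
eef_pos: [266.3, 424.5, 263.1]
eef_rot: [3.14, 0.0, 2.513]
wrist_force: [0.1, -0.0, 0.4]
finger_gap: 63.7
```

Request:
{"op": "drive_tool", "data": {
  "steps": [
    {"delta_pos": [28, -23, 0], "yaw": -0.08, "hand": 54.5},
    {"delta_pos": [28, -23, 0], "yaw": -0.08, "hand": 54.5},
    {"delta_pos": [28, -23, 0], "yaw": -0.08, "hand": 54.5},
    {"delta_pos": [28, -23, 0], "yaw": -0.08, "hand": 54.5},
    {"delta_pos": [28, -23, 0], "yaw": -0.08, "hand": 54.5}
  ]
}}

```text
clock: 1.08
eef_pos: [406.4, 309.2, 262.5]
eef_rot: [3.141, -0.0, 2.113]
wrist_force: [0.5, 0.9, -0.7]
finger_gap: 54.4
```

Request:
{"op": "drive_tool", "data": {
  "steps": [
    {"delta_pos": [30, -24, -5], "yaw": -0.08, "hand": 54.5},
    {"delta_pos": [30, -24, -10], "yaw": -0.08, "hand": 54.5},
    {"delta_pos": [30, -24, -10], "yaw": -0.08, "hand": 54.5},
    {"delta_pos": [30, -24, -10], "yaw": -0.08, "hand": 54.5},
    {"delta_pos": [30, -24, -10], "yaw": -0.08, "hand": 54.5}
  ]
}}

```text
clock: 1.5
eef_pos: [556.5, 189.0, 216.9]
eef_rot: [-3.142, 0.0, 1.713]
wrist_force: [0.1, 0.5, 0.5]
finger_gap: 54.6
```

Request:
{"op": "drive_tool", "data": {
  "steps": [
    {"delta_pos": [20, -20, -10], "yaw": -0.08, "hand": 54.5},
    {"delta_pos": [14, -12, -15], "yaw": -0.015, "hand": 54.5},
    {"delta_pos": [0, 0, 0], "yaw": 0, "hand": 54.5}
  ]
}}

```text
clock: 1.75
eef_pos: [590.2, 155.8, 188.9]
eef_rot: [-3.137, 0.001, 1.618]
wrist_force: [-1.1, 0.4, -0.9]
finger_gap: 54.4
```

Run:
```python
from h import *
s=manip.read_state();print({k:s[k] for k in("clock","joints","eef_pos","eef_rot","wrist_force")})
for n in ("scene","side","wrist"):
    c=manip.camera(n);cv2.imwrite(f"pics/c_{n}.png",c["frame"][:,:,::-1])
```

```text
{'clock': 1.75, 'joints': array([ 1.98189734e-01,  4.63807766e-01,  1.37518961e+00, -3.66567295e-04,
        1.30700959e+00,  1.51538415e-01]), 'eef_pos': array([590.19607594, 155.76597376, 188.92906368]), 'eef_rot': array([-3.13728228e+00,  1.01579168e-03,  1.61754619e+00]), 'wrist_force': array([-1.05362466,  0.41318183, -0.8620439 ])}
```

View pics/c_scene.png

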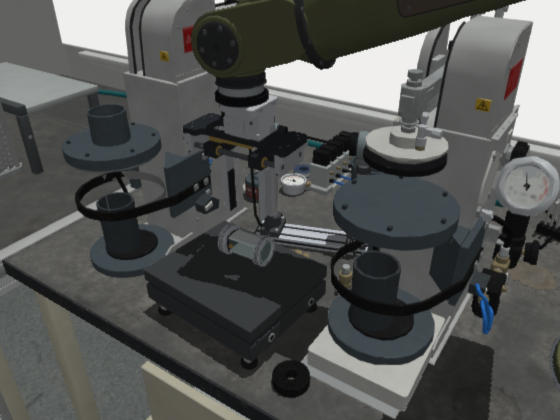

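View pics/c_wrist.png

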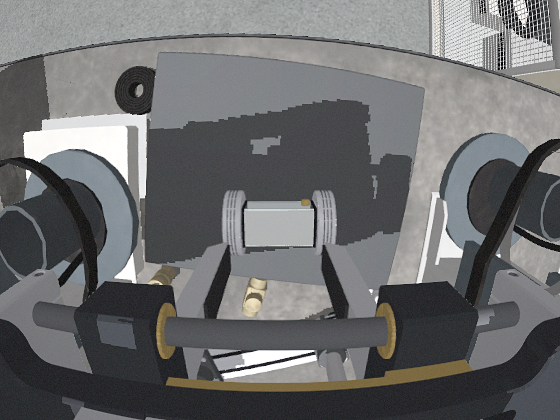

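View pics/c_side.png

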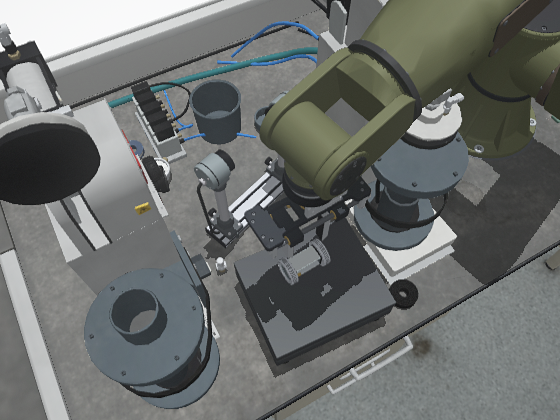

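The wrist view shows both rings, at (235,222) and (326,222), between the fingers. The frosted face is up, with the plug at (306,203). I'll cross-check the cell position with wrist depth.

```bash
cat >> h.py <<'E'
def wcloud(c):
    z=c["range_z"].astype(float);K=c["intrinsics"];v,u=np.indices(z.shape)
    a=(u-K[0,2])/K[0,0];b=(v-K[1,2])/K[1,1];r=np.hypot(a,b)+1e-9;t=np.tan(np.minimum(r,1.45))
    p=np.stack([a/r*t*z,b/r*t*z,z],-1);P=p@Rm(c["attitude"]).T+c["position"];P[(z<=0)|(r>1.4)]=np.nan
    return P
E
python3 - <<'E'
from h import *
c=manip.camera("wrist");W=wcloud(c)
np.savez("w1.npz",P=W)
print(W[222,235],W[222,326],W[228,280],W[100,300])
W[:190]=np.nan;W[255:]=np.nan;W[:,:220]=np.nan;W[:,338:]=np.nan
print(np.round(cellfit([W],590,161),3))
E
```

```text
[559.59867906 168.01624547 137.8697966 ] [623.03730215 171.53258055 138.84742685] [591.48019739 162.69330534 129.45715675] [603.06877306 258.28997886  89.2204587 ]
[5.90656e+02 1.61954e+02 5.30000e-02 7.85950e+01 4.18000e-01]
```

Request:
{"op": "drive_tool", "data": {
  "steps": [
    {"delta_pos": [0, 0, -15], "yaw": 0, "hand": 54.5},
    {"delta_pos": [0, 0, -11], "yaw": 0, "hand": 54.5},
    {"delta_pos": [0, 0, -3], "yaw": 0, "hand": 54.5},
    {"delta_pos": [0, 0, 0], "yaw": 0, "hand": 54.5}
  ]
}}

```text
clock: 2.28
eef_pos: [588.7, 159.1, 162.9]
eef_rot: [-3.14, 0.0, 1.623]
wrist_force: [0.2, -0.2, -0.1]
finger_gap: 54.5
```

Request:
{"op": "drive_tool", "data": {
  "steps": [
    {"delta_pos": [0, 0, -1], "yaw": 0, "hand": 54.5},
    {"delta_pos": [0, 0, -1], "yaw": 0, "hand": 54.5},
    {"delta_pos": [0, 0, 0], "yaw": 0, "hand": 54.5}
  ]
}}

```text
clock: 2.53
eef_pos: [589.4, 158.7, 161.9]
eef_rot: [3.141, -0.0, 1.622]
wrist_force: [0.2, -0.6, -0.2]
finger_gap: 54.6
```

Request:
{"op": "drive_tool", "data": {
  "steps": [
    {"delta_pos": [1, -3, -3], "yaw": 0, "hand": 54.5},
    {"delta_pos": [0, 0, -1], "yaw": 0, "hand": 54.5},
    {"delta_pos": [0, 0, 0], "yaw": 0, "hand": 54.5}
  ]
}}

```text
clock: 2.78
eef_pos: [590.4, 155.3, 157.3]
eef_rot: [-3.142, -0.0, 1.621]
wrist_force: [0.6, 0.7, 0.5]
finger_gap: 54.8
```

Request:
{"op": "drive_tool", "data": {
  "steps": [
    {"delta_pos": [0, 0, -0.7], "yaw": 0, "hand": 54.5},
    {"delta_pos": [0, 0, 0], "yaw": 0, "hand": 54.5}
  ]
}}

```text
clock: 2.95
eef_pos: [590.5, 155.6, 157.1]
eef_rot: [3.141, -0.0, 1.622]
wrist_force: [-0.8, -0.1, 3.4]
finger_gap: 54.2
```

Request:
{"op": "drive_tool", "data": {
  "steps": [
    {"delta_pos": [0, 0, -0.4], "yaw": 0, "hand": 54.5},
    {"delta_pos": [-0.2, 3, 0], "yaw": 0, "hand": 54.5},
    {"delta_pos": [-0.2, 4, 0], "yaw": 0, "hand": 54.5},
    {"delta_pos": [-0.2, 4, 0], "yaw": 0, "hand": 54.5},
    {"delta_pos": [0, 0, 0], "yaw": 0, "hand": 54.5}
  ]
}}

```text
clock: 3.37
eef_pos: [589.8, 167.3, 157.1]
eef_rot: [3.141, -0.0, 1.622]
wrist_force: [-1.8, -0.1, 7.0]
finger_gap: 54.9
```

```bash
cat > look.py <<'E'
from h import *
import sys
y0=float(sys.argv[1]);tag=sys.argv[2]
s=manip.read_state();print(s["clock"],s["eef_pos"].round(1),s["wrist_force"].round(1))
a=manip.camera("scene");b=manip.camera("side");w=manip.camera("wrist")
for n,c in(("scene",a),("side",b),("wrist",w)): cv2.imwrite(f"pics/{tag}_{n}.png",c["frame"][:,:,::-1])
f=a["frame"][180:300,170:330,::-1];g=b["frame"][210:310,230:370,::-1]; g=cv2.resize(g,(160,120));h_=w["frame"][160:280,200:360,::-1]
cv2.imwrite(f"pics/{tag}.png",cv2.resize(np.hstack([f,h_]),(800,300),interpolation=cv2.INTER_CUBIC))
W=wcloud(w);np.savez(f"w_{tag}.npz",P=W)
E
python3 look.py 167 d
```

```text
3.3667 [589.8 167.3 157.1] [-1.8 -0.1  7. ]
```

View pics/d.png

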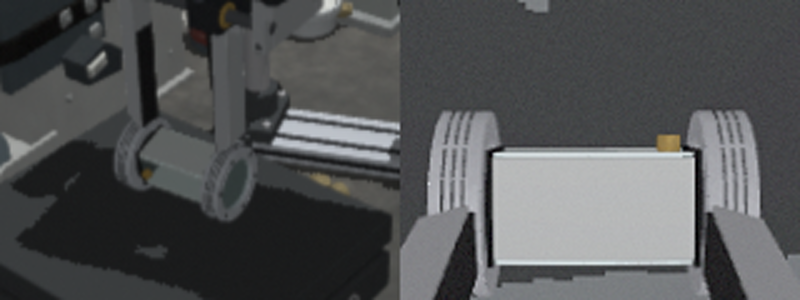

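The fingertips sit on both rings and the cell rolls without any visible slip. I'll finish this stroke.

Request:
{"op": "drive_tool", "data": {
  "steps": [
    {"delta_pos": [-0.2, 4, 0], "yaw": 0, "hand": 54.5},
    {"delta_pos": [-0.2, 4, 0], "yaw": 0, "hand": 54.5},
    {"delta_pos": [-0.2, 4, 0], "yaw": 0, "hand": 54.5},
    {"delta_pos": [0, 0, 0], "yaw": 0, "hand": 54.5}
  ]
}}

```text
clock: 3.85
eef_pos: [589.2, 179.3, 157.0]
eef_rot: [3.141, -0.0, 1.622]
wrist_force: [-2.4, 0.3, 6.8]
finger_gap: 54.5
```

Request:
{"op": "drive_tool", "data": {
  "steps": [
    {"delta_pos": [0, 0, 6], "yaw": 0, "hand": 54.5},
    {"delta_pos": [0, 0, 4], "yaw": 0, "hand": 54.5},
    {"delta_pos": [0, 0, 0], "yaw": 0, "hand": 54.5}
  ]
}}

```text
clock: 4.1
eef_pos: [589.4, 178.6, 167.4]
eef_rot: [3.14, -0.0, 1.622]
wrist_force: [-0.6, 0.7, 0.7]
finger_gap: 54.7
```

```bash
python3 look.py 173 e
python3 - <<'E'
from h import *
W=np.load("w_e.npz")["P"]
# ring area (mask central image)
M=W.copy();M[:150]=np.nan;M[270:]=np.nan
print(np.round(cellfit([M],590,173),3))
E
```

```text
4.1 [589.4 178.6 167.4] [-0.6  0.7  0.7]
[5.89936e+02 1.73715e+02 5.30000e-02 7.84560e+01 3.84000e-01]
```

View pics/e_wrist.png

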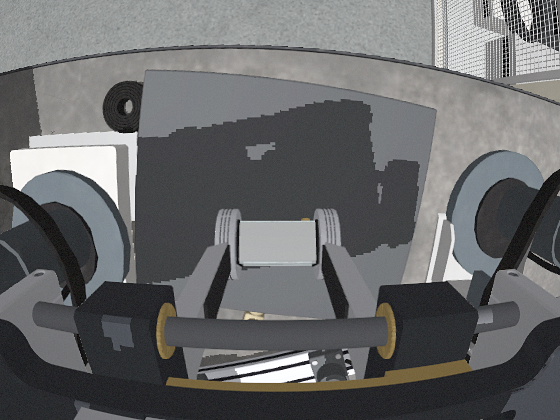

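The first stroke rolled the centre 11.8 mm, as predicted, and 27.4 mm remain. I'll do three more strokes of 18 mm.

Request:
{"op": "drive_tool", "data": {
  "steps": [
    {"delta_pos": [0.5, -10.5, 0], "yaw": 0, "hand": 54.5},
    {"delta_pos": [0, 0, -7], "yaw": 0, "hand": 54.5},
    {"delta_pos": [0, 0, -3], "yaw": 0, "hand": 54.5},
    {"delta_pos": [0, 0, 0], "yaw": 0, "hand": 54.5}
  ]
}}

```text
clock: 4.58
eef_pos: [589.8, 167.8, 156.9]
eef_rot: [3.141, -0.0, 1.621]
wrist_force: [-2.7, 0.4, 9.7]
finger_gap: 54.3
```

Request:
{"op": "drive_tool", "data": {
  "steps": [
    {"delta_pos": [-0.2, 4, 0], "yaw": 0, "hand": 54.5},
    {"delta_pos": [-0.2, 5, 0], "yaw": 0, "hand": 54.5},
    {"delta_pos": [-0.2, 5, 0], "yaw": 0, "hand": 54.5},
    {"delta_pos": [-0.2, 4, 0], "yaw": 0, "hand": 54.5},
    {"delta_pos": [0, 0, 0], "yaw": 0, "hand": 54.5}
  ]
}}

```text
clock: 5.0
eef_pos: [588.8, 186.7, 157.0]
eef_rot: [3.141, -0.0, 1.622]
wrist_force: [-3.9, -0.2, 10.8]
finger_gap: 54.6
```

Request:
{"op": "drive_tool", "data": {
  "steps": [
    {"delta_pos": [0, 0, 6], "yaw": 0, "hand": 54.5},
    {"delta_pos": [0.5, -5, 4], "yaw": 0, "hand": 54.5},
    {"delta_pos": [0, -4, -7], "yaw": 0, "hand": 54.5},
    {"delta_pos": [0, 0, -3], "yaw": 0, "hand": 54.5},
    {"delta_pos": [0, 0, 0], "yaw": 0, "hand": 54.5}
  ]
}}

```text
clock: 5.42
eef_pos: [589.6, 176.5, 156.8]
eef_rot: [3.14, -0.0, 1.621]
wrist_force: [-2.0, 0.2, 10.5]
finger_gap: 54.7
```

Request:
{"op": "drive_tool", "data": {
  "steps": [
    {"delta_pos": [-0.2, 4, 0], "yaw": 0, "hand": 54.5},
    {"delta_pos": [-0.2, 5, 0], "yaw": 0, "hand": 54.5},
    {"delta_pos": [-0.2, 5, 0], "yaw": 0, "hand": 54.5},
    {"delta_pos": [-0.2, 4, 0], "yaw": 0, "hand": 54.5},
    {"delta_pos": [0, 0, 0], "yaw": 0, "hand": 54.5}
  ]
}}

```text
clock: 5.83
eef_pos: [588.6, 195.5, 156.9]
eef_rot: [3.141, -0.0, 1.622]
wrist_force: [-2.5, 0.5, 12.5]
finger_gap: 54.2
```

```bash
python3 look.py 173 f
python3 - <<'E'
from h import *
W=np.load("w_f.npz")["P"]
M=W.copy();M[:150]=np.nan;M[270:]=np.nan
print(np.round(cellfit([M],590,191),3))
E
```

```text
5.8333 [588.6 195.5 156.9] [-2.5  0.5 12.5]
[5.86983e+02 2.28554e+02 5.50000e-02 7.84830e+01 6.10400e+00]
```

View pics/f.png

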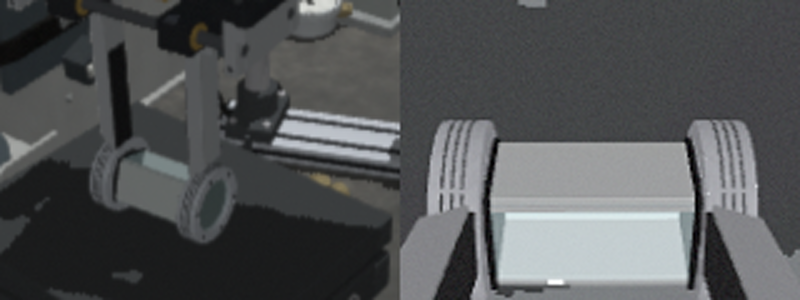

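The frosted face now leans well over toward +y. I'll lift, measure, then do the last stroke.

Request:
{"op": "drive_tool", "data": {
  "steps": [
    {"delta_pos": [0, 0, 6], "yaw": 0, "hand": 54.5},
    {"delta_pos": [0.5, -5, 4], "yaw": 0, "hand": 54.5},
    {"delta_pos": [0, -5, 0], "yaw": 0, "hand": 54.5},
    {"delta_pos": [0, 0, 0], "yaw": 0, "hand": 54.5}
  ]
}}

```text
clock: 6.32
eef_pos: [589.1, 183.9, 166.1]
eef_rot: [-3.141, 0.0, 1.621]
wrist_force: [-0.4, -0.5, 0.3]
finger_gap: 55.1
```

```bash
python3 look.py 173 g
python3 - <<'E'
from h import *
W=np.load("w_g.npz")["P"]
M=W.copy();M[:150]=np.nan;M[255:]=np.nan
M[:,:205]=np.nan;M[:,350:]=np.nan
print(np.round(cellfit([M],590,191),3))
E
```

```text
6.3167 [589.1 183.9 166.1] [-0.4 -0.5  0.3]
[5.88846e+02 1.93132e+02 5.20000e-02 7.88800e+01 3.96000e-01]
```

View pics/g_wrist.png

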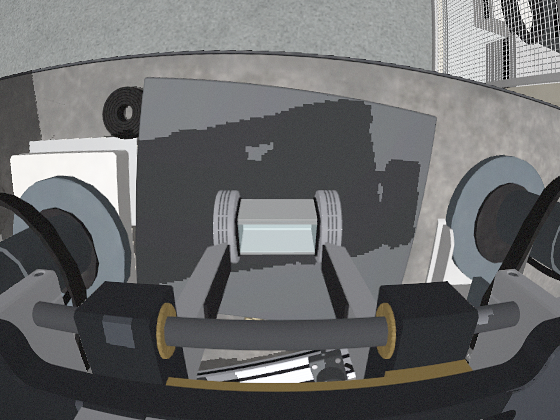

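```bash
cat > pl.py <<'E'
from h import *
import sys
f,r0,r1,c0,c1=sys.argv[1],*map(int,sys.argv[2:6])
p=np.load(f)["P"][r0:r1,c0:c1].reshape(-1,3);p=p[~np.isnan(p[:,0])]
m=p.mean(0);u,s,v=np.linalg.svd(p-m);n=v[2]*np.sign(v[2][1])
print(len(p),m.round(1),n.round(3),"rms",s[2]/len(p)**.5,"tilt of normal from vertical deg",np.degrees(np.arccos(n[2])))
E
python3 pl.py w_g.npz 203 218 245 310; python3 pl.py w_g.npz 228 248 248 308; python3 pl.py w_e.npz 225 260 245 310
```

```text
972 [588.3 206.4 121.8] [-0.048  0.951  0.305] rms 0.33760845422969477 tilt of normal from vertical deg 72.21666100984609
1196 [589.4 189.6 128.4] [-0.014  0.311 -0.95 ] rms 0.5111757582349309 tilt of normal from vertical deg 161.86195456386753
2270 [589.5 180.1 128. ] [-0.025  0.456  0.89 ] rms 0.6626062790839577 tilt of normal from vertical deg 27.17891149569043
```

Plane fits put the frosted face at 72°, so 17.8° remain: 7.8 mm of centre travel, or 15.6 mm at the fingertips.

Request:
{"op": "drive_tool", "data": {
  "steps": [
    {"delta_pos": [0, 3, -6], "yaw": 0, "hand": 54.5},
    {"delta_pos": [0, 0, -3.8], "yaw": 0, "hand": 54.5},
    {"delta_pos": [0, 0, 0], "yaw": 0, "hand": 54.5}
  ]
}}

```text
clock: 6.72
eef_pos: [589.1, 188.6, 157.0]
eef_rot: [3.141, -0.0, 1.622]
wrist_force: [-2.7, -0.3, 8.2]
finger_gap: 54.5
```

Request:
{"op": "drive_tool", "data": {
  "steps": [
    {"delta_pos": [-0.2, 4, 0], "yaw": 0, "hand": 54.5},
    {"delta_pos": [-0.2, 4, 0], "yaw": 0, "hand": 54.5},
    {"delta_pos": [-0.2, 4, 0], "yaw": 0, "hand": 54.5},
    {"delta_pos": [-0.2, 3.6, 0], "yaw": 0, "hand": 54.5},
    {"delta_pos": [0, 0, 0], "yaw": 0, "hand": 54.5}
  ]
}}

```text
clock: 7.13
eef_pos: [588.2, 204.7, 157.0]
eef_rot: [3.141, -0.0, 1.623]
wrist_force: [-2.0, 0.4, 8.3]
finger_gap: 54.4
```

Request:
{"op": "drive_tool", "data": {
  "steps": [
    {"delta_pos": [0, 0, 6], "yaw": 0, "hand": 54.5},
    {"delta_pos": [0.5, -8, 6], "yaw": 0, "hand": 54.5},
    {"delta_pos": [0, -8, 18], "yaw": 0, "hand": 54.5},
    {"delta_pos": [0, 0, 0], "yaw": 0, "hand": 54.5}
  ]
}}

```text
clock: 7.47
eef_pos: [589.8, 186.6, 189.5]
eef_rot: [3.138, -0.0, 1.621]
wrist_force: [1.3, 0.5, 1.4]
finger_gap: 54.8
```

```bash
python3 look.py 173 i
python3 - <<'E'
from h import *
W=np.load("w_i.npz")["P"]
M=W.copy();M[:120]=np.nan;M[250:]=np.nan
M[:,:205]=np.nan;M[:,350:]=np.nan
print(np.round(cellfit([M],590,201),3))
E
```

```text
7.4667 [589.8 186.6 189.5] [1.3 0.5 1.4]
[5.88428e+02 2.01171e+02 5.10000e-02 7.88160e+01 3.91000e-01]
```

View pics/i_wrist.png

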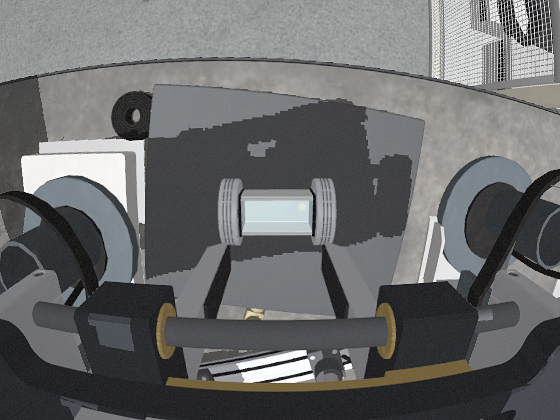

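```bash
python3 pl.py w_i.npz 192 198 248 306;python3 pl.py w_i.npz 203 230 250 304
```

```text
348 [587.8 215.6 123.3] [-0.051  0.997  0.054] rms 0.37914003039072813 tilt of normal from vertical deg 86.9317665435585
1455 [588.4 201.3 128.8] [ 0.002  0.001 -1.   ] rms 0.6386358649764549 tilt of normal from vertical deg 179.86483498301442
```

The roll is complete: the clear face is level to 0.1° and the centre is at (588.5,201.2). Next I'll raise, turn the jaws across the cell and open to 70 mm.

Request:
{"op": "drive_tool", "data": {
  "steps": [
    {"delta_pos": [0, 0, 15], "yaw": -0.05, "hand": 70},
    {"delta_pos": [0, 4, 15], "yaw": -0.12, "hand": 70},
    {"delta_pos": [0, 4, 10], "yaw": -0.12, "hand": 70},
    {"delta_pos": [0, 4, 0], "yaw": -0.12, "hand": 70},
    {"delta_pos": [-1, 2, 0], "yaw": -0.12, "hand": 70}
  ]
}}

```text
clock: 8.03
eef_pos: [587.7, 202.3, 226.1]
eef_rot: [-3.141, 0.0, 1.086]
wrist_force: [-0.1, 0.6, -1.5]
finger_gap: 69.8
```

Request:
{"op": "drive_tool", "data": {
  "steps": [
    {"delta_pos": [0, 0, 0], "yaw": -0.12, "hand": 70},
    {"delta_pos": [0, 0, 0], "yaw": -0.12, "hand": 70},
    {"delta_pos": [0, 0, 0], "yaw": -0.12, "hand": 70},
    {"delta_pos": [0, 0, 0], "yaw": -0.12, "hand": 70},
    {"delta_pos": [0, 0, 0], "yaw": -0.12, "hand": 70}
  ]
}}

```text
clock: 8.45
eef_pos: [587.4, 201.9, 225.3]
eef_rot: [-3.141, 0.002, 0.486]
wrist_force: [0.4, -0.0, -0.4]
finger_gap: 69.6
```

Request:
{"op": "drive_tool", "data": {
  "steps": [
    {"delta_pos": [0, 0, 0], "yaw": -0.12, "hand": 70},
    {"delta_pos": [0, 0, 0], "yaw": -0.12, "hand": 70},
    {"delta_pos": [0, 0, 0], "yaw": -0.12, "hand": 70},
    {"delta_pos": [0, 0, 0], "yaw": -0.08, "hand": 70},
    {"delta_pos": [0, 0, 0], "yaw": 0, "hand": 70}
  ]
}}

```text
clock: 8.87
eef_pos: [587.4, 201.9, 225.4]
eef_rot: [3.141, 0.002, 0.048]
wrist_force: [0.1, 0.5, -0.1]
finger_gap: 70.1
```

```bash
python3 look.py 173 j
python3 - <<'E'
from h import *
s=manip.read_state();print(s["eef_pos"],s["eef_rot"],s["finger_gap"])
E
```

```text
8.8667 [587.4 201.9 225.4] [ 0.1  0.5 -0.1]
[587.5457339  201.81657858 225.92357781] [3.14147523e+00 8.05701005e-04 5.50284149e-02] 69.95609351525759
```

View pics/j_wrist.png

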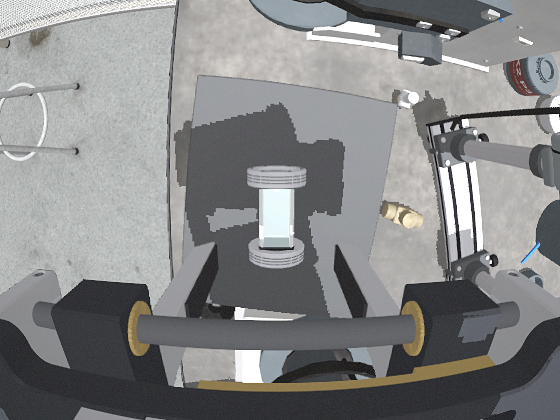

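View pics/j_scene.png

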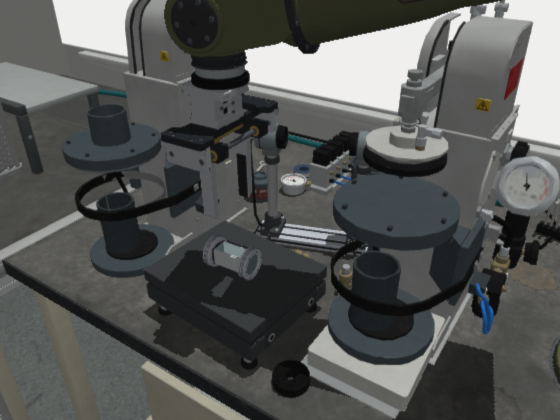

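The jaws now straddle the cell square to it, in line with the wrist picture (cell column ~277, fingers ~205 and ~350). Descending.

Request:
{"op": "drive_tool", "data": {
  "steps": [
    {"delta_pos": [1, -0.6, -25], "yaw": 0, "hand": 70},
    {"delta_pos": [0, 0, -30], "yaw": 0, "hand": 70},
    {"delta_pos": [0, 0, -30], "yaw": 0, "hand": 70},
    {"delta_pos": [0, 0, -16], "yaw": 0, "hand": 70},
    {"delta_pos": [0, 0, 0], "yaw": 0, "hand": 70}
  ]
}}

```text
clock: 9.43
eef_pos: [587.0, 200.7, 121.3]
eef_rot: [3.14, 0.006, 0.054]
wrist_force: [0.0, -0.8, -0.2]
finger_gap: 70.0
```

Request:
{"op": "drive_tool", "data": {
  "steps": [
    {"delta_pos": [0, 0, -6], "yaw": 0, "hand": 60},
    {"delta_pos": [0, 0, -4], "yaw": 0, "hand": 50},
    {"delta_pos": [0, 0, 0], "yaw": 0, "hand": 45}
  ]
}}

```text
clock: 9.68
eef_pos: [588.9, 201.2, 115.9]
eef_rot: [-3.141, -0.001, 0.052]
wrist_force: [-0.4, 0.4, -0.1]
finger_gap: 53.4
```

```bash
python3 look.py 173 k
python3 - <<'E'
from h import *
W=np.load("w_k.npz")["P"]
for v,u in((185,277),(205,277),(225,277),(240,277)): print(v,u,W[v,u])
E
```

```text
9.6833 [588.9 201.2 115.9] [-0.4  0.4 -0.1]
185 277 [630.19092973 202.31782045  89.61543357]
205 277 [628.64409461 202.38094171 134.90575271]
225 277 [620.65073473 201.97522141 139.8310624 ]
240 277 [609.42120362 201.3449248  127.94536206]
```

View pics/k_wrist.png

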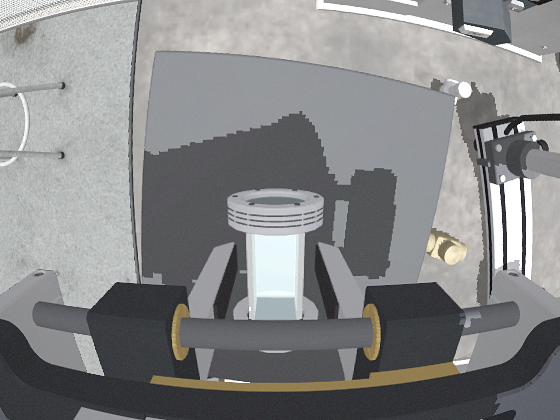

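Both fingers are between the rings, beside the frosted faces. Closing.

Request:
{"op": "drive_tool", "data": {
  "steps": [
    {"delta_pos": [0, 0, -1.5], "yaw": 0, "hand": 38},
    {"delta_pos": [0, 0, 0], "yaw": 0, "hand": 32},
    {"delta_pos": [0, 0, 0], "yaw": 0, "hand": 30},
    {"delta_pos": [0, 0, 0], "yaw": 0, "hand": 26},
    {"delta_pos": [0, 0, 0], "yaw": 0, "hand": 20}
  ],
  "squeeze": 20
}}

```text
clock: 10.25
eef_pos: [588.8, 201.1, 114.2]
eef_rot: [-3.142, -0.0, 0.052]
wrist_force: [-1.0, -0.2, 0.8]
finger_gap: 28.7
```

Request:
{"op": "drive_tool", "data": {
  "steps": [
    {"delta_pos": [0, 0, 0], "yaw": 0, "hand": 15},
    {"delta_pos": [0, 0, 0], "yaw": 0, "hand": 15},
    {"delta_pos": [0, 0, 0], "yaw": 0, "hand": 15},
    {"delta_pos": [0, 0, 0], "yaw": 0, "hand": 15}
  ]
}}

```text
clock: 10.58
eef_pos: [588.8, 201.1, 114.2]
eef_rot: [-3.142, -0.0, 0.052]
wrist_force: [-1.3, -0.7, 2.9]
finger_gap: 29.2
```

Request:
{"op": "drive_tool", "data": {
  "steps": [
    {"delta_pos": [0, 0, 3], "yaw": 0, "hand": 15},
    {"delta_pos": [0, 0, 6], "yaw": 0, "hand": 15},
    {"delta_pos": [0, 0, 10], "yaw": 0, "hand": 15},
    {"delta_pos": [0, 0, 10], "yaw": 0, "hand": 15},
    {"delta_pos": [0, 0, 0], "yaw": 0, "hand": 15}
  ]
}}

```text
clock: 11.0
eef_pos: [589.6, 201.4, 146.0]
eef_rot: [-3.141, -0.004, 0.052]
wrist_force: [-0.2, -0.8, -2.3]
finger_gap: 28.8
```

Request:
{"op": "drive_tool", "data": {
  "steps": [
    {"delta_pos": [0, 0, 25], "yaw": 0, "hand": 15},
    {"delta_pos": [0, 0, 30], "yaw": 0, "hand": 15},
    {"delta_pos": [0, 0, 30], "yaw": 0, "hand": 15},
    {"delta_pos": [0, 0, 30], "yaw": 0, "hand": 15},
    {"delta_pos": [0, 0, 30], "yaw": 0, "hand": 15}
  ]
}}

```text
clock: 11.42
eef_pos: [588.4, 201.0, 289.8]
eef_rot: [-3.142, -0.0, 0.052]
wrist_force: [1.5, 0.0, -2.0]
finger_gap: 28.9
```

Request:
{"op": "drive_tool", "data": {
  "steps": [
    {"delta_pos": [0, 0, 15], "yaw": 0, "hand": 15},
    {"delta_pos": [0, 0, 0], "yaw": 0, "hand": 15}
  ]
}}

```text
clock: 11.58
eef_pos: [589.4, 201.3, 307.3]
eef_rot: [-3.14, -0.006, 0.052]
wrist_force: [-0.4, 0.6, -2.5]
finger_gap: 28.8
```

```bash
python3 look.py 173 m
```

```text
11.5833 [589.4 201.3 307.3] [-0.4  0.6 -2.5]
```

View pics/m_scene.png

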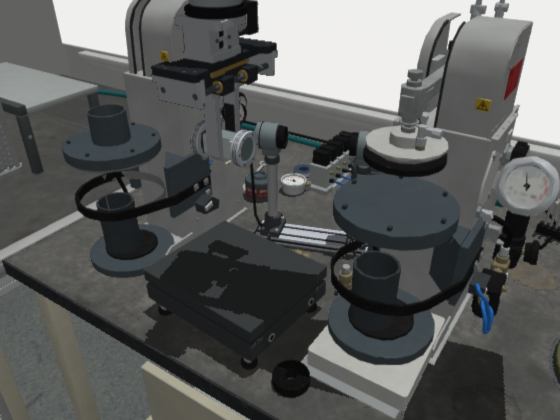

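View pics/m_wrist.png

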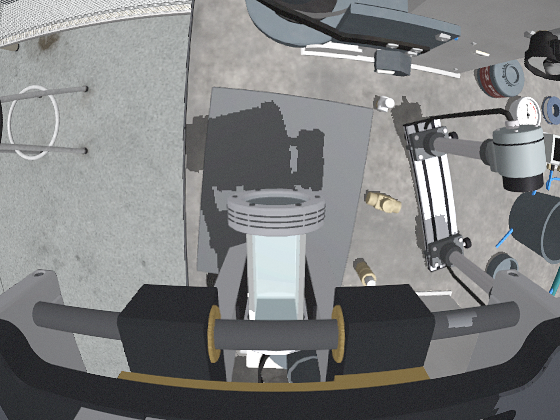

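The cell is held level and hasn't shifted. Now I'll carry it over above the beam.

Request:
{"op": "drive_tool", "data": {
  "steps": [
    {"delta_pos": [0, -12, 0], "yaw": 0.02, "hand": 15},
    {"delta_pos": [-1, -25, 0], "yaw": 0.03, "hand": 15},
    {"delta_pos": [-1, -30, 0], "yaw": 0.03, "hand": 15},
    {"delta_pos": [-1, -30, 0], "yaw": 0.03, "hand": 15},
    {"delta_pos": [-1, -30, 0], "yaw": 0.03, "hand": 15}
  ]
}}

```text
clock: 12.15
eef_pos: [584.0, 72.9, 301.0]
eef_rot: [-3.141, 0.003, 0.194]
wrist_force: [0.8, 0.4, -1.6]
finger_gap: 28.7
```

Request:
{"op": "drive_tool", "data": {
  "steps": [
    {"delta_pos": [-1, -30, 0], "yaw": 0.03, "hand": 15},
    {"delta_pos": [-1, -30, 0], "yaw": 0.03, "hand": 15},
    {"delta_pos": [0, -30, 0], "yaw": 0.03, "hand": 15},
    {"delta_pos": [0, -20, 0], "yaw": 0.03, "hand": 15},
    {"delta_pos": [0, -11, 0], "yaw": 0.025, "hand": 15}
  ]
}}

```text
clock: 12.57
eef_pos: [582.1, -49.3, 301.0]
eef_rot: [-3.14, 0.003, 0.336]
wrist_force: [-0.1, -0.3, -2.0]
finger_gap: 29.1
```

Request:
{"op": "drive_tool", "data": {
  "steps": [
    {"delta_pos": [0, 0, 0], "yaw": 0, "hand": 15},
    {"delta_pos": [0, 0, 0], "yaw": 0, "hand": 15},
    {"delta_pos": [0, 0, 0], "yaw": 0, "hand": 15}
  ]
}}

```text
clock: 12.82
eef_pos: [582.5, -46.1, 302.1]
eef_rot: [-3.141, 0.001, 0.336]
wrist_force: [0.2, 0.3, -2.8]
finger_gap: 29.0
```

```bash
python3 look.py 173 n
python3 - <<'E'
from h import *
s=manip.read_state();print(s["eef_pos"],s["eef_rot"],s["joints"])
b=manip.camera("side");np.savez("side_n.npz",P=cloud(b));a=manip.camera("scene");np.savez("scene_n.npz",P=cloud(a))
E
```

```text
12.8167 [582.5 -46.1 302.1] [ 0.2  0.3 -2.8]
[582.68376678 -45.96257236 302.79036352] [-3.14134635e+00  2.95827003e-04  3.37584215e-01] [-1.41412866e-01  3.33564518e-01  1.29258057e+00  8.23630286e-05
  1.51582362e+00  1.09179474e+00]
```

View pics/n_wrist.png

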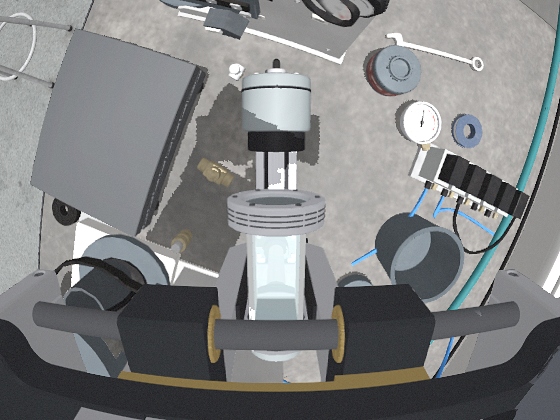

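View pics/n_side.png

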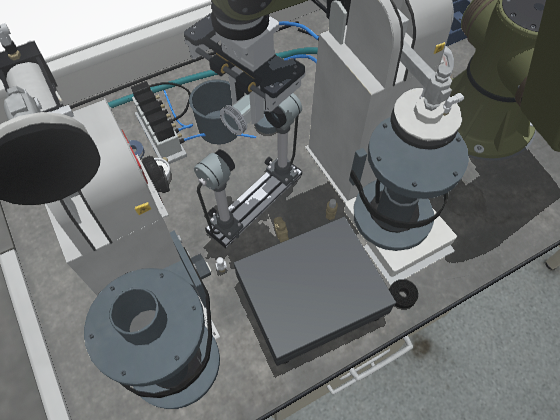

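View pics/n_scene.png

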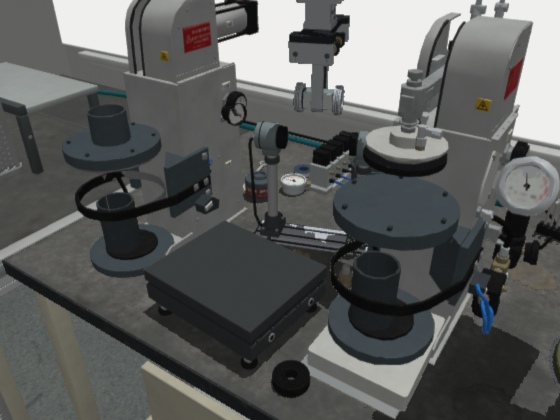

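The far head at (277,105) lies directly in line with the cell ring at (277,212) in the wrist view. I'll measure both from this picture.

Run:
```python
from h import *
W=np.load("w_n.npz")["P"]
h=W[82:152,240:313].reshape(-1,3);h=h[(h[:,2]>205)&(h[:,2]<258)]
yaw=.337;d=np.array([np.cos(yaw),np.sin(yaw)]);n=np.array([-d[1],d[0]]);b0=np.array([582.6,-46.8])
def rep(q,name):
    u=(q[:,:2]-b0)@d;v=(q[:,:2]-b0)@n;z=q[:,2]
    f=lambda t:np.hypot(v-t[0]-t[2]*(u-u.mean()),z-t[1])-25
    s=least_squares(f,[0,z.max()-25,0],loss='soft_l1',f_scale=1)
    print(name,len(q),"lateral,axis z,dyaw",s.x.round(3),"u",np.percentile(u,[.5,2,98,99.5]).round(1),z.max(),np.median(abs(s.fun)))
rep(h,"head")
for lo,hi in((82,128),(132,150)):
    q=W[lo:hi,240:313].reshape(-1,3);q=q[(q[:,2]>205)&(q[:,2]<258)];rep(q,f"rows{lo}")
r=W[205:238,228:326].reshape(-1,3);r=r[(r[:,2]>305)&(r[:,2]<332)&(((r[:,:2]-b0)@d)>25)];rep(r,"ring")
g=W[245:300,255:297].reshape(-1,3);print("glass",np.nanmean(g,0))
# side / scene view of cell
for k in("side_n","scene_n"):
    p=np.load(k+".npz")["P"].reshape(-1,3);u=(p[:,:2]-b0)@d;v=(p[:,:2]-b0)@n
    q=p[(p[:,2]>280)&(p[:,2]<331)&(abs(v)<26)&(abs(abs(u)-33.5)<12)]
    uu=(q[:,:2]-b0)@d; print(k,len(q),np.percentile(uu,[1,99]),np.percentile((q[:,:2]-b0)@n,[1,99]),np.percentile(q[:,2],[1,99]))
```

```text
head 4524 lateral,axis z,dyaw [ 6.83000e-01  2.24106e+02 -6.00000e-03] u [ 59.5  60.2 105.9 107.1] 252.18594966347194 0.7732838569016742
rows82 3157 lateral,axis z,dyaw [ 6.46000e-01  2.24738e+02 -6.00000e-03] u [ 75.7  76.  106.2 107.5] 252.18594966347194 0.3848905501855384
rows132 1018 lateral,axis z,dyaw [ 5.37000e-01  2.20106e+02 -7.00000e-03] u [60.3 60.7 72.4 72.4] 247.3812814973507 0.6301090201646442
ring 2732 lateral,axis z,dyaw [7.65000e-01 3.02958e+02 5.00000e-03] u [27.4 27.7 40.3 40.4] 329.60812648200044 0.36718086100037084
glass [586.70376781 -44.53406201 317.29916866]
side_n 579 [-27.40319255  40.22056163] [-21.08570003  25.66494201] [284.41272991 330.55304701]
scene_n 664 [-41.01008695  38.85866253] [-17.60328763  25.68919278] [282.7583753  328.39423739]
```

The cell is aligned laterally to about 0.2 mm and in yaw to about 0.01 rad, and it is centred between the hoods. Lowering 77.5 mm straight down.

Request:
{"op": "drive_tool", "data": {
  "steps": [
    {"delta_pos": [0, 0, -8], "yaw": 0, "hand": 15},
    {"delta_pos": [0, 0, -12], "yaw": 0, "hand": 15},
    {"delta_pos": [0, 0, -12], "yaw": 0, "hand": 15},
    {"delta_pos": [0, 0, -6], "yaw": 0, "hand": 15},
    {"delta_pos": [0, 0, 0], "yaw": 0, "hand": 15}
  ]
}}

```text
clock: 13.48
eef_pos: [582.2, -46.7, 263.3]
eef_rot: [-3.14, 0.002, 0.337]
wrist_force: [-0.2, -0.2, -2.0]
finger_gap: 28.9
```

Request:
{"op": "drive_tool", "data": {
  "steps": [
    {"delta_pos": [0, 0, -8], "yaw": 0, "hand": 15},
    {"delta_pos": [0, 0, -12], "yaw": 0, "hand": 15},
    {"delta_pos": [0, 0, -12], "yaw": 0, "hand": 15},
    {"delta_pos": [0, 0, -7], "yaw": 0, "hand": 15},
    {"delta_pos": [0, 0, 0], "yaw": 0, "hand": 15}
  ]
}}

```text
clock: 13.9
eef_pos: [582.3, -46.8, 224.7]
eef_rot: [-3.141, 0.002, 0.337]
wrist_force: [-0.6, -1.0, -2.6]
finger_gap: 28.9
```

Request:
{"op": "drive_tool", "data": {
  "steps": [
    {"delta_pos": [0, 0, 0], "yaw": 0, "hand": 15},
    {"delta_pos": [0, 0, 0], "yaw": 0, "hand": 15},
    {"delta_pos": [0, 0, 0], "yaw": 0, "hand": 15}
  ]
}}

```text
clock: 14.15
eef_pos: [583.0, -46.9, 226.9]
eef_rot: [3.141, -0.001, 0.337]
wrist_force: [0.2, 0.1, -1.6]
finger_gap: 28.9
```

```bash
python3 look.py 173 p
python3 - <<'E'
from h import *
s=manip.read_state();print(s["eef_pos"],s["eef_rot"],s["finger_gap"],abs(s["qd"]).max())
W=np.load("w_p.npz")["P"]
yaw=.337;d=np.array([np.cos(yaw),np.sin(yaw)]);n=np.array([-d[1],d[0]]);b0=np.array([582.6,-46.8])
def rep(q,name):
    u=(q[:,:2]-b0)@d;v=(q[:,:2]-b0)@n;z=q[:,2]
    f=lambda t:np.hypot(v-t[0]-t[2]*(u-u.mean()),z-t[1])-25
    s=least_squares(f,[0,z.max()-25,0],loss='soft_l1',f_scale=1)
    print(name,len(q),s.x.round(3),"u",np.percentile(u,[.5,2,98,99.5]).round(1),np.median(abs(s.fun)))
p=W[:240,215:340].reshape(-1,3);p=p[(p[:,2]>232)&(p[:,2]<256)];u=(p[:,:2]-b0)@d;v=(p[:,:2]-b0)@n;p=p[abs(v)<26];u=u[abs(v)<26]
rep(p[(u>25)&(u<45)],"ring");rep(p[(u>75)],"head");rep(p[(u>50)&(u<75)],"hood")
E
```

```text
14.15 [583.  -46.9 226.9] [ 0.2  0.1 -1.6]
[582.7944874  -46.93138254 226.48338657] [ 3.14126531e+00 -5.58635607e-04  3.36792271e-01] 28.62087835543548 0.0030148589615042487
ring 3131 [ -0.266 226.83    0.   ] u [27.2 27.6 40.2 40.5] 0.4605629890645808
head 8083 [ 5.82000e-01  2.24723e+02 -2.00000e-03] u [ 75.3  75.7 111.5 112.4] 0.36884685936310646
hood 2920 [ 5.50000e-01  2.20386e+02 -1.00000e-02] u [59.  59.3 74.8 74.9] 0.7415828428337914
```

View pics/p_wrist.png

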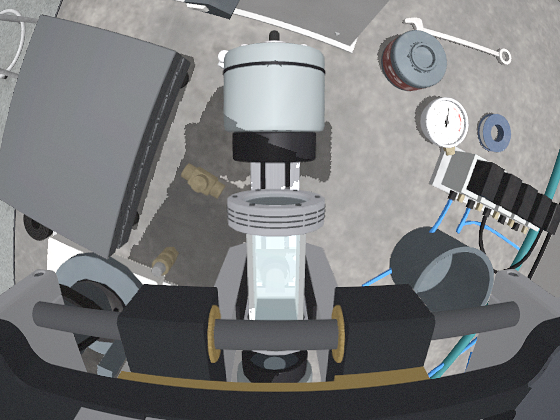

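View pics/p_side.png

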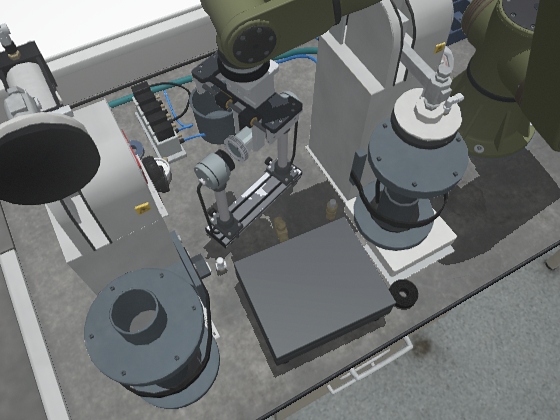

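View pics/p_scene.png

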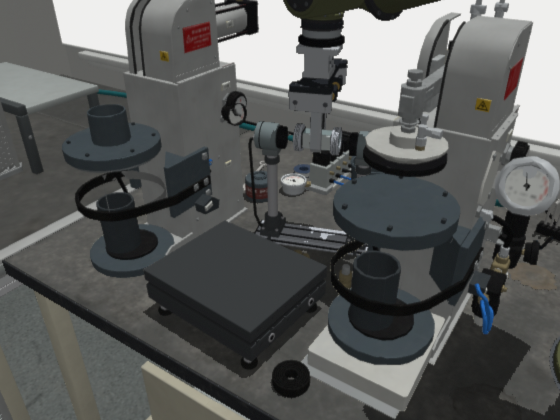

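The cell sits between the heads at (277,210) in the wrist view, 2 mm high and 0.8 mm to one side. A small correction, then let it settle.

Request:
{"op": "drive_tool", "data": {
  "steps": [
    {"delta_pos": [-0.2, 0.6, -1.8], "yaw": 0, "hand": 15},
    {"delta_pos": [0, 0, 0], "yaw": 0, "hand": 15},
    {"delta_pos": [0, 0, 0], "yaw": 0, "hand": 15},
    {"delta_pos": [0, 0, 0], "yaw": 0, "hand": 15},
    {"delta_pos": [0, 0, 0], "yaw": 0, "hand": 15}
  ]
}}

```text
clock: 14.72
eef_pos: [582.5, -46.3, 224.3]
eef_rot: [-3.142, -0.0, 0.337]
wrist_force: [-0.1, 0.4, -2.4]
finger_gap: 28.9
```

```bash
python3 look.py 173 q
python3 - <<'E'
from h import *
s=manip.read_state();print(s["eef_pos"],s["finger_gap"],abs(s["qd"]).max(),s["wrist_force"])
W=np.load("w_q.npz")["P"]
yaw=.337;d=np.array([np.cos(yaw),np.sin(yaw)]);n=np.array([-d[1],d[0]]);b0=np.array([582.6,-46.8])
def rep(q,name):
    u=(q[:,:2]-b0)@d;v=(q[:,:2]-b0)@n;z=q[:,2]
    f=lambda t:np.hypot(v-t[0]-t[2]*(u-u.mean()),z-t[1])-25
    s=least_squares(f,[0,z.max()-25,0],loss='soft_l1',f_scale=1)
    print(name,len(q),s.x.round(3),"u",np.percentile(u,[.5,2,98,99.5]).round(1))
p=W[:240,215:340].reshape(-1,3);p=p[(p[:,2]>232)&(p[:,2]<256)];u=(p[:,:2]-b0)@d;v=(p[:,:2]-b0)@n;p=p[abs(v)<26];u=u[abs(v)<26]
rep(p[(u>25)&(u<45)],"ring");rep(p[(u>75)],"head")
manip.sign_off();print("done")
E
```

```text
14.7167 [582.5 -46.3 224.3] [-0.1  0.4 -2.4]
[582.52075085 -46.31668445 224.27215335] 29.25853225498055 0.0013811515779051974 [-0.07877451 -0.12058095 -2.89249034]
ring 3037 [ 4.29000e-01  2.24484e+02 -7.00000e-03] u [27.  27.4 40.1 40.4]
head 8328 [ 5.85000e-01  2.24721e+02 -1.00000e-03] u [ 75.1  75.7 111.4 112.1]
the job is handed in; nothing more can be done
done
```

I rolled the cell a quarter turn, picked it up by its frosted faces and handed in with it held still in the beam, at about 15 s of the 64 s. The hand-in gives no verdict.

- **Roll:** Four short fingertip strokes on both rings moved the centre 39 mm toward +y. The clear top face then measured level to 0.1°, while a smaller patch of the frosted face read about 87°. Both are inside the 12° limit.
- **Pick-up:** I gripped with a 20 N squeeze at a 29 mm opening, which matches the frosted faces. I couldn't read the contact force on each face, but the wrist force of 2–3 N downward fits the cell's weight.
- **Final position:** Against the far head in the last wrist picture, the cell axis is about 0.2 mm off in height and sideways and within 0.01 rad in line. The visible end ring runs from 27 to 40 mm along the beam, so the cell is midway between the hoods to about 1 mm. The arm was still.
- **Monitor and other parts:** The wrist force showed no contact other than the cell's weight while I was at the monitor. The other parts looked unmoved in the pictures, though I did not measure their positions again at the end.
- **Disagreement:** Fits to the black hood put its axis about 4 mm lower than the head's axis. I discounted this because the hood's radius is not the 25 mm I assumed, and the head fit agrees with the stated 225 mm.

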